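Set up the folding pipette rest

TASK

The long pipettes need something to lie on. Set up the wider of the two folding pipette rests: swing its U-shaped steel support up and over past upright until it leans back against its stop and stays there by itself. Leave the narrower rest folded.

Things in the scene. Friction and masses are not known exactly. Their poses are not given: they have to be found in the camera images.
- wide_rest: Wider folding pipette rest, to be set up: white plate 150 (x) x 190 (y) x 10 mm fixed to the bench. Origin: centre of its underside. Hinge axis along its y at x +50, z 60 mm, between two white cheeks (tops z 74, outer faces at y +-87). Folded, the support lies level to its -x side (roughly towards the robot) on two black blocks at x 0. Lip at the -x edge, top z 20.
- wide_bar (a point): Middle of the cross bar of the wide rest's dark steel U-shaped support: round bar 12 mm thick, 154 long, parallel to the hinge, 110 mm from it, an 8 mm rod leg at each end; thin 22 mm collars 34 and 60 mm either side of the middle. Site y runs along the bar. Folded: x -60, z 60 mm of the rest, 44 mm clear above the plate. Support 0.15-0.3 kg; can be pinched from above, turning in the fingers.
- wide_support (a joint): Swing of the wide rest's support, rad: 0 folded level, 1.57 upright, 2.0 leaning back on its stop (bar then at x +96, z 160 mm of the rest). Loose hinge, slight drag, no spring: let go short of upright it falls back to 0; past upright it falls on to the stop and stays.
- narrow_support (a joint): Swing of the narrower rest's support, rad, to stay at 0 (folded). Same make, height and leg length, but its base is 125 mm wide and its cross bar 89 mm long. The two rests stand side by side, left and right of the middle, either way round.
Not all that is in view belongs to the job. What is shaped like the wide_rest but brown or purple is not meant. Leave any purple look-alike of the part that bears narrow_support alone.

How it is judged (in metres and radians):
At the end, for the whole second after the job is handed in: The wide rest's support leans back on its stop (joint within 0.17 rad of 2.0), at rest; the narrow rest's support lies folded (within 0.17 rad of 0) (value of joint wide_support above 1.83 rad and velocity of joint wide_support between -0.1 and 0.1 rad/s and value of joint narrow_support below 0.17 rad); the robot touches nothing.
It fails at once if the narrow rest's support is swung up (more than 0.5 rad) (value of joint narrow_support above 0.5 rad).
It also fails if it takes over 42 s, if anything falls off the work surface, if the arm or the gripper's body presses on something with over 40 N, if the wrist force passes 120 N, or if a joint passes its speed limit or range.

ROBOT

A 6-joint arm with a two-finger parallel gripper is mounted at the origin on the work surface. World frame = base frame: x ahead of the robot, y to its left, z up, the work surface at z = 0. Lengths are in mm, angles in degrees, forces in N, time in s.
With the tool pointing down it reaches from about 300 to 850 mm from the base axis. Payload 4.2 kg.
Tool frame: the origin (TCP) lies between the finger pads; the fingertips stand 22 mm ahead of it and the grasp point (between the pads) lies 3 mm ahead of it; z points along the fingers, y is the direction in which the jaws open and shut (so a half turn about z gives the same grasp; the last joint's range is limited). The gripper opens to 91 mm and grips with 3 to 60 N. Pads are 32 mm wide; open, the fingers measure 118 mm over their backs; the gripper's body (76 mm by 178 mm) begins 60 mm behind the grasp point.
Start: joints at [70.015, 18.312, 89.639, -0, 72.044, -1.146], TCP at [185.674, 544.211, 235.976] pointing down, gripper open.
Joint ranges: [-177.97, 177.97], [-48.28, 115.42], [12.27, 149.76], [-77.06, 257.06], [2.81, 150.46], [-146.56, 146.56]. Speed limits (degrees/s): [147.25, 147.25, 180, 180, 180, 180].

INTERFACE

Orientations are given as [roll, pitch, yaw] about the fixed x, y, z axes, in that order (R = Rz(yaw) Ry(pitch) Rx(roll)).
In Python, from workcell import * gives the robot as it stands.
- The arm moves only by the shell command python3 -m jog 'ROWS' [OPENING] [FORCE]. ROWS is text: rows parted by semicolons, each of 6 numbers parted by spaces: the shift along the tool's x, y, z in units of 0.5 m (1.0 is 0.5 m), then the turn, a rotation vector about the tool's x, y, z in units of pi/2 rad (1.0 is pi/2 rad). A call has 1 to 20 rows; each row is the pose to reach, as a shift and turn from the pose measured when the call began, along the tool's axes at that moment; what a row does not reach only later rows make up. A row lasts 1/12 s, in which the tool goes at most 41.7 mm and 7.16 degrees, less where a joint would pass 70% of its speed; a pose out of reach is approached as far as the arm can. A call with a number of a shift or a turn outside -1 to 1 is refused whole. A call with a gripper value outside its range is refused whole. OPENING is the opening, from -1 (shut) to 1 (fully open), set as the call begins (- or left out, the last holds). The fingers move at their own pace and stop on an object; FORCE is the grip in N (left out, the last holds). Time passes only in rows, so rows that repeat a pose let the fingers close. It gives the time, the measured TCP pose, the force and the opening at its end, in the units of the state.
- state(): the state, without advancing time (a new reading comes with each control period).
- grab_frame(name): name is "scene" or "top" or "wrist"; returns the picture (384x512x3 uint8, red, green, blue); there is no depth.
- calibration(name): a dict with "mtx" (3x3 intrinsics, pixels), "rvec" (rotation vector, rad) and "tvec" (3), from world to camera coordinates, as OpenCV has them. Camera axes: x right, y down, z forward; pixel columns grow to the right and rows downward; lengths in mm; the calibration is good to about 2 mm. A picture is of the moment at which its call begins: read the wrist's pose just before it. calibration takes no time and is no camera call; for the wrist camera it gives the pose at the moment of the call.
- job_done(): hands the job in, once; it reports no verdict.
Trained networks look in the newest picture that a camera, given by its name, has taken for a name from the list of things; names that differ only in an ending like _2 or _b are one class to them, and where a whole thing is asked for, a point or a joint stands for the part that bears it (a point fixed in the world has none). Each returns a list of dicts, best first, with "confidence" (0 to 1); they miss things now and then, are a little off and sometimes report something else, mostly with a low value. They report only what shows in the picture. A call takes as long as a camera call. They do not tell look-alikes from the thing itself.
- spot_in(query, camera): "rect" ([left, top, right, bottom] in pixels, round what is visible of it).
- tip_of(query, camera): "location" ([column, row] in pixels: a listed point, or the origin of a listed thing).
The state is a dict: "time_s": time; "qpos": joint angles; "qvel": joint speeds; "effort": joint torques, N m; "ee_pos": TCP position; "ee_rot": TCP orientation; "force": force on the tool from outside, world axes, zero at the start; "torque": the same for the moment, N m; "gripper_width": finger opening in mm.
Only numpy, scipy, OpenCV 4.12 (cv2) and the standard library are available. Lean on these libraries where they do the work, as an engineer would, in place of code of your own. Each camera call takes 0.05 s, during which the arm holds its last target. There are 200 camera calls.

## Working session

There is one attempt and no reset: what is moved stays moved. The work goes in short steps, Python scripts to look and compute and a shell command to move; the robot and the scene stay as the last step left them, time stands still between calls to the robot, and variables do not carry over. Pictures are saved under pics/ and viewed, about 8 in all and at most 12, crops included, and the job is handed in when it is done.

```bash
mkdir -p pics
python3 - <<'E'
from workcell import *
import cv2,numpy as np
s=state();print(s['time_s'],s['ee_pos'],s['ee_rot'],s['gripper_width'])
ims=[]
for c in ("top","scene"):
    im=grab_frame(c);cv2.imwrite(f'pics/{c}0.png',im[...,::-1])
    for q in ("wide_rest","wide_bar","wide_support","narrow_support"):
        for d in spot_in(q,c)[:4]: print(c,q,np.round(d['rect']),round(d['confidence'],2))
    for d in tip_of("wide_bar",c)[:4]+tip_of("wide_rest",c)[:4]: print(c,'tip',np.round(d['location'],1),round(d['confidence'],2))
E
```

```text
0.0 [185.51526031 543.76542188 235.13699089] [-1.79901384e+02 -1.01887547e-03  1.61160698e+02] 91.41318533490336
top wide_rest [ 98. 103. 192. 204.] 0.98
top wide_rest [ 61. 224. 156. 322.] 0.7
top wide_rest [280. 211. 393. 308.] 0.7
top wide_bar [101. 121. 176. 193.] 0.85
top wide_bar [292. 220. 371. 302.] 0.84
top wide_bar [ 62. 235. 137. 319.] 0.81
top wide_support [ 61. 235. 138. 316.] 0.93
top wide_support [297. 222. 371. 303.] 0.9
top wide_support [102. 122. 178. 194.] 0.68
top narrow_support [386. 141. 436. 196.] 0.97
top narrow_support [270. 125. 318. 178.] 0.57
top tip [ 79.7 289.4] 0.9
top tip [125.7 169.5] 0.89
top tip [315.9 278.1] 0.79
top tip [141.9 159.5] 0.74
top tip [113.5 270.3] 0.98
top tip [329.8 259.5] 0.97
top tip [144.7 161.4] 0.71
scene wide_rest [303. 131. 383. 186.] 0.84
scene wide_rest [129. 181. 201. 238.] 0.78
scene wide_rest [256.  77. 312. 123.] 0.75
scene wide_bar [138. 177. 193. 218.] 0.83
scene wide_bar [313. 129. 372. 165.] 0.81
scene wide_bar [262.  73. 306. 105.] 0.61
scene wide_support [261.  78. 307. 103.] 0.89
scene wide_support [315. 128. 372. 165.] 0.88
scene wide_support [136. 179. 193. 218.] 0.57
scene narrow_support [238. 209. 287. 256.] 0.83
scene narrow_support [142. 272. 191. 329.] 0.58
scene tip [286.4  78.1] 0.93
scene tip [336.2 137.9] 0.87
scene tip [164.9 180. ] 0.65
scene tip [165.2 213.9] 0.94
scene tip [283.3 106.9] 0.77
scene tip [340.4 160.1] 0.68
```

View pics/top0.png

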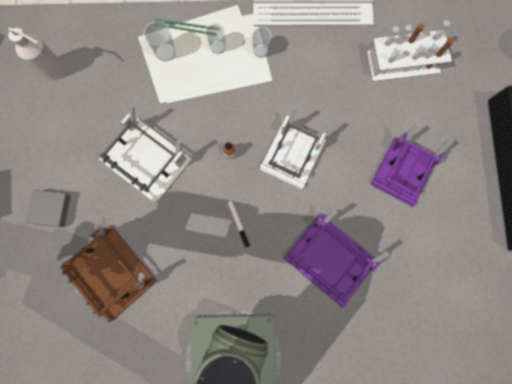

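View pics/scene0.png

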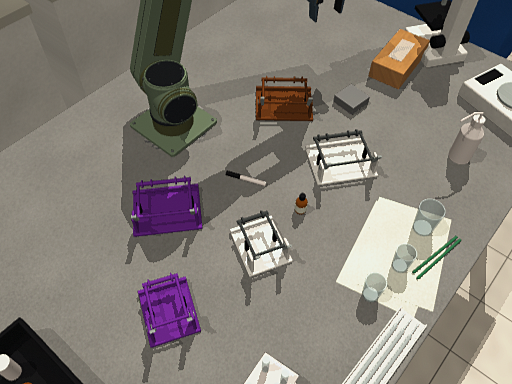

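Candidates in the top view: white wide (145,160), brown wide (108,272), purple wide (331,260), white narrow (294,152) and purple narrow (406,170). By the description I choose white wide at (145,160) and check it in a crop.

```bash
cat > h.py <<'E'
from workcell import *
import cv2,numpy as np
def cam(c):
    k=calibration(c);return np.array(k['mtx'],float),np.array(k['rvec'],float).ravel(),np.array(k['tvec'],float).ravel()
def proj(P,c):
    K,r,t=cam(c);return cv2.projectPoints(np.array(P,float).reshape(-1,1,3),r,t,K,None)[0].reshape(-1,2)
def back(uv,z,c):
    K,r,t=cam(c);R=cv2.Rodrigues(r)[0];o=-R.T@t
    d=R.T@np.linalg.inv(K)@np.array([uv[0],uv[1],1.]);return o+d*(z-o[2])/d[2]
E
python3 - <<'E'
from h import *
a=cv2.imread('pics/top0.png')[95:215,85:205];b=cv2.imread('pics/scene0.png')[110:200,295:390]
a=cv2.resize(a,(480,480),interpolation=2);b=cv2.resize(b,(315,300),interpolation=2)
o=np.zeros((480,800,3),np.uint8);o[:,:480]=a;o[:300,482:797]=b
cv2.imwrite('pics/crop.png',o)
print('base z0',back((144.7,161.4),0,'top'),back((340.4,160.1),0,'scene'))
print('bar z60',back((125.7,169.5),60,'top'),back((336.2,137.9),60,'scene'))
print(proj([[0,0,0],state()['ee_pos']],'top'))
E
```

```text
base z0 [503.59152437 228.59764083   0.        ] [503.02385722 229.48718878   0.        ]
bar z60 [467.66056571 257.68592163  60.        ] [464.69785547 246.57333213  60.        ]
[[232.71636513 359.20900307]
 [-60.47769413 294.78693397]]
```

View pics/crop.png

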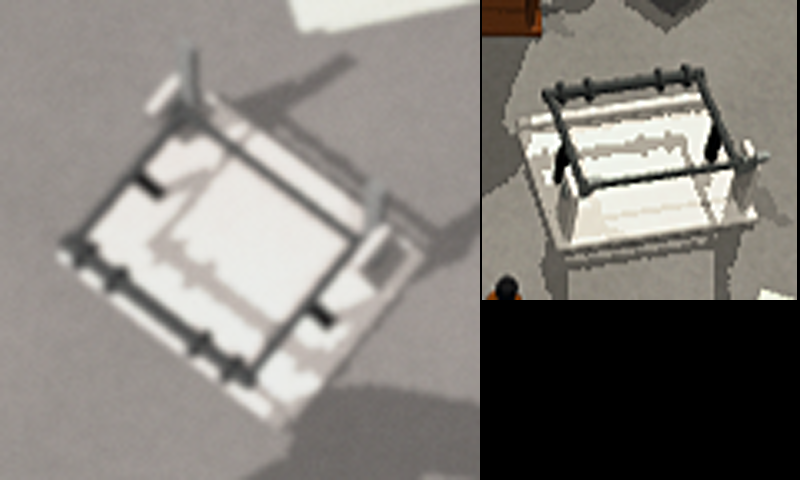

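```bash
cat >> h.py <<'E'
from scipy.spatial.transform import Rotation as Ro
def rel(p,yaw):
    s=state();R=Ro.from_euler('xyz',s['ee_rot'],degrees=True)
    o=[]
    for y in (yaw,yaw+180):
        T=Ro.from_euler('xyz',[180,0,y],degrees=True)
        o.append(np.round(np.r_[R.inv().apply(np.array(p)-s['ee_pos'])/500,(R.inv()*T).as_rotvec()/(np.pi/2)],4))
    return o
E
python3 - <<'E'
from h import *
for c,a,b in (('top',(103.75,156.25),(146.25,189.5)),('scene',(315.5,137.9),(360.7,132.5))):
    A,B=back(a,60,c),back(b,60,c);d=B-A
    if c=='scene': d=-d
    print(c,A,B,(A+B)/2,np.linalg.norm(d),np.degrees(np.arctan2(d[1],d[0])))
A,B=[back(p,60,'top') for p in ((85+190/4,95+118/4),(85+360/4,95+240/4))];print('hinge',A,B,(A+B)/2,np.degrees(np.arctan2(*(B-A)[1::-1])))
E
```

```text
top [503.1591684  314.01859673  60.        ] [415.6116789  205.04697211  60.        ] [459.38542365 259.53278442  60.        ] 139.78332479508038 -128.7782950921591
scene [417.02529621 204.90931579  60.        ] [508.83715385 314.86064123  60.        ] [462.93122503 259.88497851  60.        ] 143.24353796302117 -129.86264926832297
hinge [585.20680319 244.59528077  60.        ] [502.2413736  135.15924111  60.        ] [543.7240884  189.87726094  60.        ] -127.16642027004198
```

```bash
python3 -c "
from h import *
print(rel([461,260,200],51))"
```

```text
[array([-7.047e-01, -3.601e-01,  7.190e-02,  1.000e-04, -1.000e-04,
        1.224e+00]), array([-7.047e-01, -3.601e-01,  7.190e-02,  1.000e-04,  0.000e+00,
       -7.760e-01])]
```

```bash
R="-"; python3 -m jog '-0.7047 -0.3601 0.0719 0 0 -0.776;-0.7047 -0.3601 0.0719 0 0 -0.776;-0.7047 -0.3601 0.0719 0 0 -0.776;-0.7047 -0.3601 0.0719 0 0 -0.776;-0.7047 -0.3601 0.0719 0 0 -0.776;-0.7047 -0.3601 0.0719 0 0 -0.776;-0.7047 -0.3601 0.0719 0 0 -0.776;-0.7047 -0.3601 0.0719 0 0 -0.776;-0.7047 -0.3601 0.0719 0 0 -0.776;-0.7047 -0.3601 0.0719 0 0 -0.776;-0.7047 -0.3601 0.0719 0 0 -0.776;-0.7047 -0.3601 0.0719 0 0 -0.776;-0.7047 -0.3601 0.0719 0 0 -0.776;-0.7047 -0.3601 0.0719 0 0 -0.776;-0.7047 -0.3601 0.0719 0 0 -0.776' 1
python3 - <<'E'
from h import *
s=state();print(s['ee_pos'],s['ee_rot'],s['qpos'])
im=grab_frame('wrist');cv2.imwrite('pics/w1.png',im[...,::-1])
for d in tip_of('wide_bar','wrist'): print(d['location'],d['confidence'],back(d['location'],60,'wrist'))
E
```

```text
time_s: 1.95
ee_pos: [460.3, 260.9, 200.2]
ee_rot: [180.0, 0.0, -129.0]
force: [0.7, 0.6, -0.0]
gripper_width: 91.6
[460.25451999 260.92860397 200.20924534] [ 1.79977858e+02  2.14607912e-02 -1.28964149e+02] [ 2.82873559e+01  1.56906259e+01  9.88587404e+01  3.15746990e-02
  6.54394075e+01 -1.12761620e+02]
[254.0, 190.0] 0.67 [460.49275508 259.97016999  60.        ]
```

View pics/w1.png

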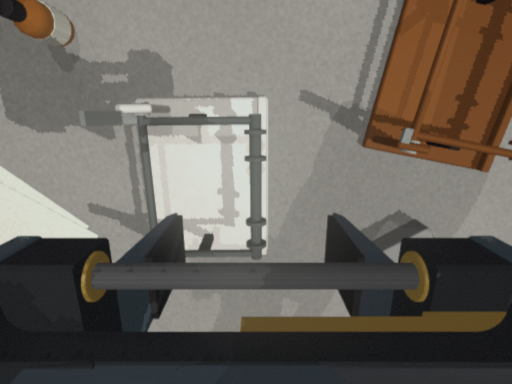

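```bash
python3 -c "
from h import *
a,b=back((255,116),60,'wrist'),back((257.5,258),60,'wrist')
m=back((256,187),60,'wrist');print(m,np.degrees(np.arctan2(*(b-a)[1::-1])),np.linalg.norm(b-a))
print(rel([m[0],m[1],63],51)[1])"
```

```text
[456.8699639  258.77775327  60.        ] 52.09710165451136 152.04749398070936
[7.900e-03 2.500e-03 2.745e-01 1.000e-04 3.000e-04 8.000e-04]
```

```bash
python3 -m jog '0.007 0.003 0.08 0 0 -0.011;0.007 0.003 0.15 0 0 -0.011;0.007 0.003 0.21 0 0 -0.011;0.007 0.003 0.25 0 0 -0.011;0.007 0.003 0.2745 0 0 -0.011;0.007 0.003 0.2745 0 0 -0.011;0.007 0.003 0.2745 0 0 -0.011' 1
python3 -m jog '0 0 0 0 0 0;0 0 0 0 0 0;0 0 0 0 0 0;0 0 0 0 0 0;0 0 0 0 0 0;0 0 0 0 0 0;0 0 0 0 0 0;0 0 0 0 0 0' -1 12
python3 - <<'E'
from h import *
s=state();print(s['ee_pos'],s['ee_rot'],s['force'])
th=np.radians([15,30,45,60,75,90,100,107])
print(np.c_[np.degrees(th),110*(1-np.cos(th))/500,-110*np.sin(th)/500].round(3))
E
```

```text
time_s: 2.63
ee_pos: [456.5, 259.8, 62.8]
ee_rot: [180.0, -0.0, -127.9]
force: [0.5, 0.0, 1.0]
gripper_width: 91.0
time_s: 3.3
ee_pos: [456.5, 259.8, 62.9]
ee_rot: [180.0, -0.0, -127.9]
force: [0.0, 0.6, 0.5]
gripper_width: 41.0
[456.49636833 259.7701708   62.87895895] [ 1.79971003e+02 -2.02095806e-02 -1.27883977e+02] [0.01677485 0.63365674 0.45374349]
[[ 1.50e+01  7.00e-03 -5.70e-02]
 [ 3.00e+01  2.90e-02 -1.10e-01]
 [ 4.50e+01  6.40e-02 -1.56e-01]
 [ 6.00e+01  1.10e-01 -1.91e-01]
 [ 7.50e+01  1.63e-01 -2.13e-01]
 [ 9.00e+01  2.20e-01 -2.20e-01]
 [ 1.00e+02  2.58e-01 -2.17e-01]
 [ 1.07e+02  2.84e-01 -2.10e-01]]
```

```bash
python3 -m jog '0 0 0 0 0 0;0 0 0 0 0 0;0 0 0 0 0 0;0 0 0 0 0 0;0 0 0 0 0 0;0 0 0 0 0 0;0 0 0 0 0 0;0 0 0 0 0 0;0 0 0 0 0 0;0 0 0 0 0 0' -1 12
```

```text
time_s: 4.13
ee_pos: [457.6, 259.0, 62.9]
ee_rot: [-179.9, -0.0, -127.9]
force: [3.7, -4.1, -1.7]
gripper_width: 11.5
```

```bash
python3 -m jog '0 -0.001 -0.02 0 0 0;0 -0.003 -0.038 0 0 0;0 -0.007 -0.057 0 0 0;0 -0.012 -0.075 0 0 0;0 -0.02 -0.093 0 0 0;0 -0.029 -0.11 0 0 0;0 -0.029 -0.11 0 0 0' -1 12
```

```text
time_s: 4.72
ee_pos: [468.8, 250.1, 119.9]
ee_rot: [-180.0, 0.0, -127.9]
force: [-3.6, 2.4, 0.7]
gripper_width: 11.9
```

```bash
python3 -m jog '0 -0.01 -0.015 0 0 0;0 -0.022 -0.029 0 0 0;0 -0.035 -0.043 0 0 0;0 -0.05 -0.056 0 0 0;0 -0.065 -0.067 0 0 0;0 -0.081 -0.078 0 0 0;0 -0.099 -0.088 0 0 0;0 -0.116 -0.095 0 0 0;0 -0.134 -0.1 0 0 0;0 -0.153 -0.104 0 0 0;0 -0.172 -0.106 0 0 0;0 -0.191 -0.107 0 0 0;0 -0.21 -0.106 0 0 0;0 -0.229 -0.104 0 0 0;0 -0.249 -0.098 0 0 0;0 -0.257 -0.095 0 0 0;0 -0.257 -0.095 0 0 0' -1 12
python3 - <<'E'
from h import *
im=grab_frame('scene');a=cv2.resize(im[60:220,250:420,::-1],(680,600) and (638,600),interpolation=2);cv2.imwrite('pics/s2.png',a)
E
```

```text
time_s: 6.13
ee_pos: [571.3, 169.4, 166.8]
ee_rot: [-179.9, -0.1, -128.0]
force: [-2.0, -5.1, 4.4]
gripper_width: 11.3
```

View pics/s2.png

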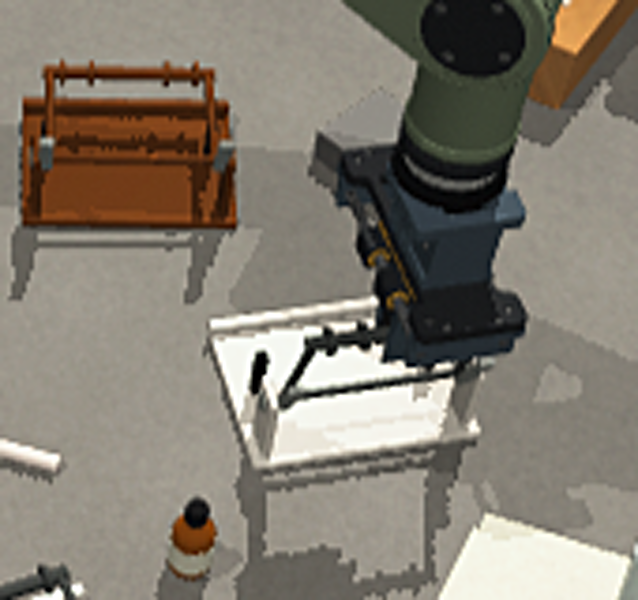

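The arm pose puts the bar about 108° round, past upright and still gripped, as the picture shows. I release it and back off upward.

```bash
python3 -m jog '0 -0.01 0.003 0 0 0;0 -0.01 0.003 0 0 0;0 -0.01 0.003 0 0 0;0 -0.01 0.003 0 0 0;0 -0.01 0.003 0 0 0;0 -0.01 0.003 0 0 0;0 -0.01 0.003 0 0 0;0 -0.01 0.003 0 0 0;0 -0.01 0.003 0 0 0;0 -0.01 0.003 0 0 0' 0.5
python3 -m jog '0 0 -0.03 0 0 0;0 0 -0.07 0 0 0;0 0 -0.14 0 0 0;0 0 -0.22 0 0 0;0 0.05 -0.25 0 0 0;0 0.12 -0.25 0 0 0;0 0.2 -0.25 0 0 0;0 0.28 -0.25 0 0 0;0 0.36 -0.25 0 0 0;0 0.44 -0.25 0 0 0;0 0.5 -0.25 0 0 0;0 0.5 -0.25 0 0 0;0 0.5 -0.25 0 0 0'
python3 - <<'E'
from h import *
a=grab_frame('scene')[...,::-1];b=grab_frame('top')[...,::-1]
o=np.hstack([cv2.resize(a[60:280,220:420],(400,440),interpolation=2),cv2.resize(b[90:210,80:190],(400,440),interpolation=2)])
cv2.imwrite('pics/s3.png',o)
x=np.array([np.cos(np.radians(-38)),np.sin(np.radians(-38)),0]);base=np.array([457.5,259,0])+60*x
P=base+96*x+[0,0,160]
for c in('scene','top'): print(c,proj(P,c),[(np.round(d['location']),round(d['confidence'],2)) for d in tip_of('wide_bar',c)])
print(state()['force'])
E
```

```text
time_s: 7.02
ee_pos: [574.8, 166.7, 165.5]
ee_rot: [-179.9, -0.0, -127.9]
force: [-1.1, -0.1, -0.2]
gripper_width: 68.4
time_s: 8.1
ee_pos: [376.6, 321.3, 290.4]
ee_rot: [-179.9, -0.0, -127.8]
force: [0.5, 0.6, -0.2]
gripper_width: 68.4
scene [[358.83295934 151.06558863]] [(array([160., 180.]), 0.91), (array([362., 155.]), 0.86), (array([283.,  80.]), 0.79)]
top [[154.12389271 110.467398  ]] [(array([153., 112.]), 0.98), (array([318., 279.]), 0.89), (array([ 82., 291.]), 0.68)]
[ 0.13516953 -0.37015134  0.42639494]
```

View pics/s3.png

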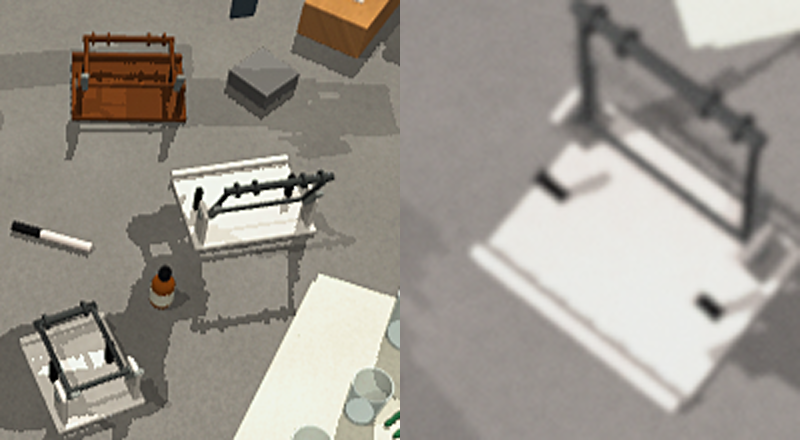

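The pictures show the support leaning back past upright. The detected bar is within 2 px (top) and about 5 px (scene) of its predicted place on the stop. The narrow rest is still folded and the arm is clear, so I hand in.

```bash
python3 -c "
from workcell import *
job_done()"
```

```text
the job is handed in; nothing more can be done
```

The white wide rest is set up: its support leans back past upright with nothing holding it. I pinched the cross bar from above, swung it over to about 108°, let go so it fell onto its stop, then moved the arm away. I handed in just after 8.1 s of robot time; the call gives no verdict.

- **Support on its stop:** after release the network found the bar about 2 px (top camera) and 5 px (scene camera) from where the stop position predicts it. I could not read the joint angle directly.
- **Narrow rest:** the picture shows it still folded.
- **Robot:** it was clear of everything, with a force reading under 1 N at the end and a few newtons at the readings during the swing.

No check failed.

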